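# Set the length stop of the bench punch

### The arm

A 7-joint arm with a two-finger parallel gripper is mounted at the origin on the work surface. World frame = base frame: x ahead of the robot, y to its left, z up, the work surface at z = 0. Lengths are in mm, angles in rad, forces in N, time in s.
With the tool pointing down it reaches from about 400 to 875 mm from the base axis. Payload 4.4 kg.
Tool frame: the origin (TCP) lies at the very end of the fingers, on their centre line; the grasp point (between the pads) lies 19 mm behind it; z points along the fingers, y is the direction in which the jaws open and shut (so a half turn about z gives the same grasp; the last joint's range is limited). The gripper opens to 85 mm and grips with 20 to 120 N. Pads are 22 mm wide; open, the fingers measure 114 mm over their backs; the gripper's body (76 mm by 85 mm) begins 54 mm behind the grasp point. The pads swing forward as they close: fully open they stand 13 mm farther back than shut.
Start: joints at [1.261, 0.628, 0.038, 1.517, -0.027, 0.996, -0.02], TCP at [156.932, -630.785, 231.313] pointing down, gripper open.
Joint ranges: [-3.06, 3.06], [-0.37, 2.12], [-1.25, 1.32], [0.18, 2.47], [-1.1, 4.24], [0.23, 1.98], [-2.94, 2.94]. Speed limits (rad/s): [2.57, 2.57, 3.14, 3.14, 3.14, 3.14, 3.14].

### API

Orientations are given as [roll, pitch, yaw] about the fixed x, y, z axes, in that order (R = Rz(yaw) Ry(pitch) Rx(roll)).
In Python, from cell import ctrl, eyes gives the robot as it stands.
- The arm moves only by the tool move_arm, never from a script. Its argument "increments" is a list of rows, each a list of 6 numbers: the shift along the tool's x, y, z in cm, then the turn, a rotation vector about the tool's x, y, z in degrees. In form: [[x, y, z, wx, wy, wz], ...]. A call has 1 to 20 rows; each row is the pose to reach, as a shift and turn from the pose commanded when the call began, along the tool's axes at that moment; what a row does not reach only later rows make up. A row lasts 1/10 s, in which the tool goes at most 50 mm and 8.59 degrees, less where a joint would pass 70% of its speed; a pose out of reach is approached as far as the arm can. A call with a gripper value outside its range is refused whole. "grip" is the opening, from -1 (shut) to 1 (fully open), set as the call begins (left out, the last holds). The fingers move at their own pace and stop on an object; the grip force is fixed at half the most. Time passes only in rows, so rows that repeat a pose let the fingers close. It gives the time, the measured TCP pose, the force and the opening at its end, in the units of the state.
- ctrl.read_state(): the state, without advancing time (a new reading comes with each control period).
- eyes.get_image(name): name is "side" or "top" or "wrist"; returns the picture (384x512x3 uint8, red, green, blue); there is no depth.
- eyes.calibration(name): a dict with "fx", "fy", "cx", "cy" (pixels), "pose" (4x4, takes a point from camera to world coordinates); the wrist camera has in their place "tool_from_camera" (4x4, takes a point from camera to tool coordinates, whose origin is the TCP and whose axes are the flange's). Camera axes: x right, y up, looking along -z (the intrinsics and any distortion apply to the point x, -y, -z); pixel columns grow to the right and rows downward; lengths in mm; the calibration is good to about 2 mm. The wrist camera is an equidistant fisheye: a pixel r from the principal point sees the ray r / f radians off the axis. A picture is of the moment at which its call begins: read the wrist's pose just before it. calibration takes no time and is no camera call.
- ctrl.finish_job(): hands the job in, once; it reports no verdict.
The state is a dict: "clock": time; "qpos": joint angles; "qd": joint speeds; "tau": joint torques, N m; "eef_pos": TCP position; "tool_rot": TCP orientation; "force": force on the tool from outside, world axes, zero at the start; "torque": the same for the moment, N m; "width": finger opening in mm.
Only numpy, scipy, OpenCV 4.12 (cv2) and the standard library are available. Lean on these libraries where they do the work, as an engineer would, in place of code of your own. Each camera call takes 0.05 s, during which the arm holds its last target. There are 200 camera calls.

### The job

Get the punch's length stop ready for the next batch: draw the barrel bolt back to its end stop so that the stop carriage is free, then take the carriage by its black grip and slide it along the rail towards the punch until you feel its ball click into the notch. Finish still gripping it there, at rest in the notch, so that I can clamp it; do not let go. Leave the hammer, the folded channel and the mug alone.

Things in the scene. Friction and masses are not known exactly. Their poses are not given: they have to be found in the camera images.
- station: Hand lever punch with a stop rail, bolted to the bench. Origin on the bench under the rail's middle line; y along the rail towards the punch, z up, -x the operator's side. Grey bed plate x -135 to 60, y -210 to 360 mm, 12 mm thick. Aluminium rail 40 mm wide, y -190 to 200, top z 52 mm; on it a steel index strip 12 mm wide, top z 58 mm, with one V notch 11 mm wide. Sheet table before it, top z 30 mm.
- punch (a point): Middle of the top of the green C-frame punch that stands on the station at y 250 to 310, x -130 to 55 mm, 195 mm high; its hand lever is laid back over its rear, up to 335 mm high. Not to be worked, only to be kept clear of.
- carriage: Stop carriage: grey saddle 64 x 64 mm on the rail, top z 80 mm. Origin at bench height under its grip's centre, axes as the station's. It slides only along the station's y: parked at station y = -100 mm, it runs 190 mm towards the punch with about 2 N of friction. A steel stop arm (z up to 47 mm) reaches 94 mm out to -x; a lug with a hole, reaching to y = -70 mm, is held by the bolt when parked.
- stop_grip (a point): Point on the axis of the carriage's black upright grip (34 mm along x, 22 mm along y, z 80 to 124 mm above the bench), 106 mm above the bench; moves with the carriage. Where the ball meets the notch differs each time: 55 to 145 mm of travel from the parked place.
- ball (a joint): How far the sprung ball hidden under the saddle has come down (m): 0 running on the strip, 0.0028 at the middle of the notch, about 0.8 mm less for each mm off the middle up to 2 mm. Over the last 5 mm before the middle the ball pulls the carriage in with up to about 10 N; pushing on past the middle takes about 12 N more than running, and 5 mm past it the carriage runs on freely.
- bolt (a joint): Travel of the barrel bolt (m): 0 shot home through the carriage's lug, grows as it is drawn along the station's -x; end stop at 0.030. It stays where it is left (about 3 N of friction) and frees the carriage from about 0.015 on.
- bolt_knob (a point): Point on the axis of the bolt's upright round steel knob (18 mm across, z 63 to 103 mm above the bench), 86 mm above the bench; moves with the bolt. At bolt 0 it is at station x -66, y -152 mm. The bolt's two guides (22 mm wide along y, 10 mm along x, tops z 60 mm) stand at station x -56 and -106 mm on the same line.
- hammer: A hammer lying on the bench behind the rail; to be left alone. Origin under its middle.
- channel: A folded aluminium channel 130 x 60 x 35 mm on the bench beyond the parked end of the rail; to be left alone. Origin under its middle.
- mug: A white mug 80 mm across and 90 mm high standing on the bench in front of the punch; to be left alone. Origin under its middle.

How it is judged (in metres and radians):
On the way:
1. the bolt is drawn back to its end stop (value of joint bolt above 0.027 m), for 0.2 s.
At the end, for the whole second after the job is handed in: the carriage is at rest with its ball in the notch (down by more than 1.4 mm, that is within about 1.7 mm of the notch's middle), the fingers still grip it with more than 5 N, and the bolt is drawn back (beyond 24 of its 30 mm) (value of joint ball above 0.0014 m and linear speed of carriage below 0.005 m/s and contact force between the fingers and carriage above 5 N and value of joint bolt above 0.024 m); the arm keeps its last pose, push and grip.
It fails at once if the hammer, the channel or the mug is shifted by more than 20 mm (distance of any of hammer, channel, mug from where it was at the start of the episode above 0.02 m).
It also fails if it takes over 51 s, if anything falls off the work surface, if the arm or the gripper's body presses on something with over 40 N, if the wrist force passes 120 N, or if a joint passes its speed limit or range.

## Working session

There is one attempt and no reset: what is moved stays moved. The work goes in short steps, Python scripts to look and compute and a tool call to move; the robot and the scene stay as the last step left them, time stands still between calls to the robot, and variables do not carry over. Pictures are saved under pics/ and viewed, about 8 in all and at most 12, crops included, and the job is handed in when it is done.

Besides the shell and the picture viewer there is one more tool, called after "Call:" as name(argument=value, ...), one argument or row to a line, values as JSON. move_arm: Moves the arm, as the interface text tells. Its arguments: {"type":"object","properties":{"increments":{"type":"array","items":{"type":"array","items":{"type":"number"}}},"grip":{"type":"number"}},"required":["increments"]}

```bash
mkdir -p pics; ls; cat > h.py <<'E'
import numpy as np, cv2
from cell import ctrl, eyes
from scipy.spatial.transform import Rotation as R
def snap(n,f):
    im=eyes.get_image(n); cv2.imwrite('pics/'+f,im[:,:,::-1]); return im
def ray(n,u,v,st=None):
    c=eyes.calibration(n)
    x,y=(u-c['cx'])/c['fx'],(v-c['cy'])/c['fy']
    if n=='wrist':
        r=np.hypot(x,y); s=np.sin(r)/r if r>1e-9 else 1
        d=np.array([x*s,-y*s,-np.cos(r)])
        st=st or ctrl.read_state(); T=np.eye(4); T[:3,:3]=R.from_euler('xyz',st['tool_rot']).as_matrix(); T[:3,3]=st['eef_pos']
        P=T@c['tool_from_camera']
    else: d=np.array([x,-y,-1.]); P=np.array(c['pose'])
    d=P[:3,:3]@d; return P[:3,3],d/np.linalg.norm(d)
def onz(n,u,v,z,st=None):
    o,d=ray(n,u,v,st); return o+d*(z-o[2])/d[2]
def proj(n,p):
    c=eyes.calibration(n); q=np.linalg.inv(c['pose'])@np.append(p,1); return c['cx']+c['fx']*q[0]/-q[2], c['cy']+c['fy']*q[1]/q[2]
E
python3 - <<'E'
from h import *
np.set_printoptions(precision=3,suppress=True)
s=ctrl.read_state(); print({k:s[k] for k in('clock','eef_pos','tool_rot','width','force')})
for n in('side','top','wrist'): print(n,eyes.calibration(n))
a=snap('top','t0.png'); b=snap('side','s0.png')
E
```

```text
pics
{'clock': 0.0, 'eef_pos': array([ 156.768, -630.161,  230.393]), 'tool_rot': array([-3.14 ,  0.   ,  0.244]), 'width': 85.63102516228126, 'force': array([-0.37 , -1.047, -0.196])}
side {'fx': 367.4175251669656, 'fy': 367.4175251669656, 'cx': 260.4458413336515, 'cy': 191.11144893330584, 'pose': array([[ -0.86 ,   0.387,  -0.332, 228.963],
       [ -0.509,  -0.628,   0.589, 610.059],
       [  0.02 ,   0.676,   0.737, 894.307],
       [  0.   ,   0.   ,   0.   ,   1.   ]])}
top {'fx': 390.83922091715044, 'fy': 390.83922091715044, 'cx': 257.13790873912706, 'cy': 192.76106347994568, 'pose': array([[  -0.004,    0.982,   -0.188,  384.416],
       [  -1.   ,   -0.004,   -0.002,  -22.083],
       [  -0.002,    0.188,    0.982, 1065.02 ],
       [   0.   ,    0.   ,    0.   ,    1.   ]])}
wrist {'fx': 297.3186396354542, 'fy': 297.3186396354542, 'cx': 254.85713426967018, 'cy': 191.64486887634055, 'tool_from_camera': array([[   0.001,    0.964,    0.267,   68.509],
       [   1.   ,   -0.001,   -0.001,   -0.379],
       [  -0.001,    0.267,   -0.964, -142.995],
       [   0.   ,    0.   ,    0.   ,    1.   ]])}
```

View pics/t0.png

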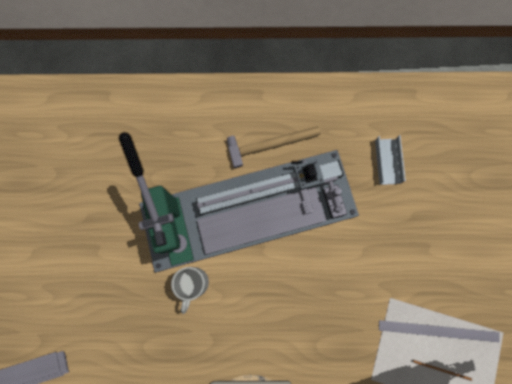

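View pics/s0.png

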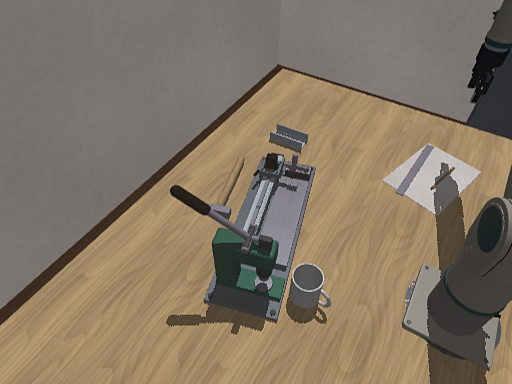

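```bash
python3 - <<'E'
from h import *
np.set_printoptions(precision=1,suppress=True)
im=cv2.imread('pics/t0.png')
for p in[(337,152),(356,214),(155,271)]: print(onz('top',*p,12))
a,b,c=[onz('top',*p,12)[:2] for p in[(337,152),(356,214),(155,271)]]
print(np.linalg.norm(a-b),np.linalg.norm(c-b))
e=(c-b)/np.linalg.norm(c-b); yaw=np.arctan2(-e[0],e[1]); print('yaw',yaw)
ex=np.array([np.cos(yaw),np.sin(yaw)]); ey=np.array([-ex[1],ex[0]])
os=[a-60*ex+210*ey,b+135*ex+210*ey,c+135*ex-360*ey]; print(os); O=np.mean(os,0)
for n,x,y,z in[('grip',0,-100,124),('knob',-66,-152,103)]:
    P=np.append(O+x*ex+y*ey,z); print(n,P,proj('top',P),proj('side',P))
for n,(x0,y0,x1,y1) in dict(t0=(290,140,370,230),s0=(240,140,330,220)).items():
    cv2.imwrite(f'pics/{n}c.png',cv2.resize(cv2.imread(f'pics/{n}.png')[y0:y1,x0:x1],None,fx=6,fy=6,interpolation=cv2.INTER_CUBIC))
i=np.hstack([cv2.resize(cv2.imread(f'pics/{n}c.png'),(400,400)) for n in('t0','s0')]); cv2.imwrite('pics/c.png',i)
E
```

```text
[ 701.5 -244.3   12. ]
[ 526.5 -288.4   12. ]
[377.  250.5  12. ]
180.47467238551425 559.2224354996114
yaw 0.2706200554461839
[array([587.5, -58. ]), array([600.4, -49.9]), array([603.3, -60.3])]
grip [ 623.8 -152.4  124. ] (np.float64(310.23179613773067), np.float64(169.18215360217698)) (np.float64(271.1291898623881), np.float64(155.58170265313595))
knob [ 574.1 -220.2  103. ] (np.float64(336.7418471364796), np.float64(190.36889579015636)) (np.float64(294.57363436017647), np.float64(153.9226489772388))
```

View pics/c.png

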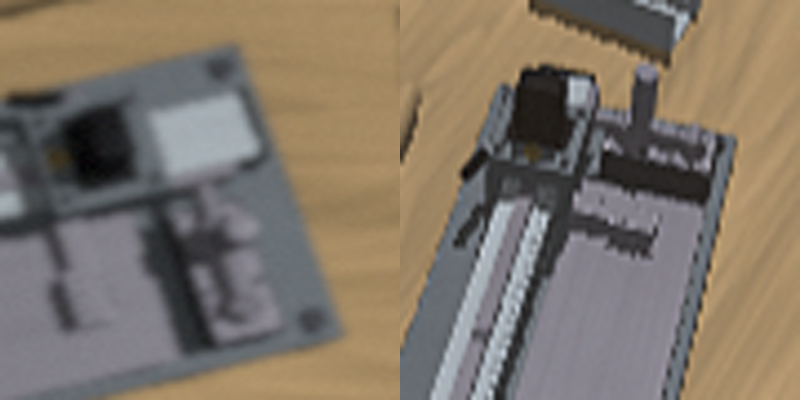

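```bash
cat >> h.py <<'E'
def inc(p,yaw=None):
    s=ctrl.read_state(); M=R.from_euler('xyz',s['tool_rot'])
    d=M.inv().apply(np.array(p)-s['eef_pos'])/10
    w=np.zeros(3) if yaw is None else np.degrees((M.inv()*R.from_euler('xyz',[np.pi,0,yaw])).as_rotvec())
    return np.round(d,2),np.round(w,2)
E
python3 - <<'E'
from h import *
np.set_printoptions(precision=1,suppress=True)
print(inc([585,-205,200],.27)); n=onz('side',258,206,58); n2=onz('top',250,190,58); print(n,n2)
for p in(n,n2):
  d=p[:2]-[597,-56]; c,s=np.cos(.27),np.sin(.27); print(c*d[0]+s*d[1],-s*d[0]+c*d[1])
E
```

```text
(array([ 51.8, -30.9,   3.1]), array([-0.1,  0. , -1.5]))
[580.9  -2.5  58. ] [585.   -1.7  58. ]
-1.2880704922672699 55.86145937440847
2.9320262110930955 55.52069269884507
```

Call:
move_arm(
  increments=[
    [4.5, -2.7, 0, 0, 0, 0],
    [9, -5.3, 0, 0, 0, -1.5],
    [13.5, -8, 0, 0, 0, -1.5],
    [18, -10.7, 0.5, 0, 0, -1.5],
    [22.5, -13.4, 1, 0, 0, -1.5],
    [27, -16.1, 1.5, 0, 0, -1.5],
    [31.5, -18.8, 2, 0, 0, -1.5],
    [36, -21.5, 2.5, 0, 0, -1.5],
    [40.5, -24.2, 3.1, 0, 0, -1.5],
    [45, -26.9, 3.1, 0, 0, -1.5],
    [49.5, -29.6, 3.1, 0, 0, -1.5],
    [51.8, -30.9, 3.1, 0, 0, -1.5],
    [51.8, -30.9, 3.1, 0, 0, -1.5],
    [51.8, -30.9, 3.1, 0, 0, -1.5],
  ],
  grip=1,
)

```text
clock: 1.5
eef_pos: [585.9, -203.5, 199.6]
tool_rot: [-3.14, 0.0, 0.274]
force: [0.2, -0.3, -0.8]
width: 85.3
```

```bash
python3 - <<'E'
from h import *
np.set_printoptions(precision=3,suppress=True)
s=ctrl.read_state(); im=snap('wrist','w1.png'); print(s['clock'],s['eef_pos'],s['tool_rot'],s['force'])
cv2.imwrite('pics/w1b.png',cv2.resize(im[:,:,::-1],(768,576),interpolation=cv2.INTER_CUBIC))
E
```

```text
1.5 [ 585.925 -203.459  199.575] [-3.14   0.     0.274] [ 0.182 -0.349 -0.83 ]
```

View pics/w1b.png

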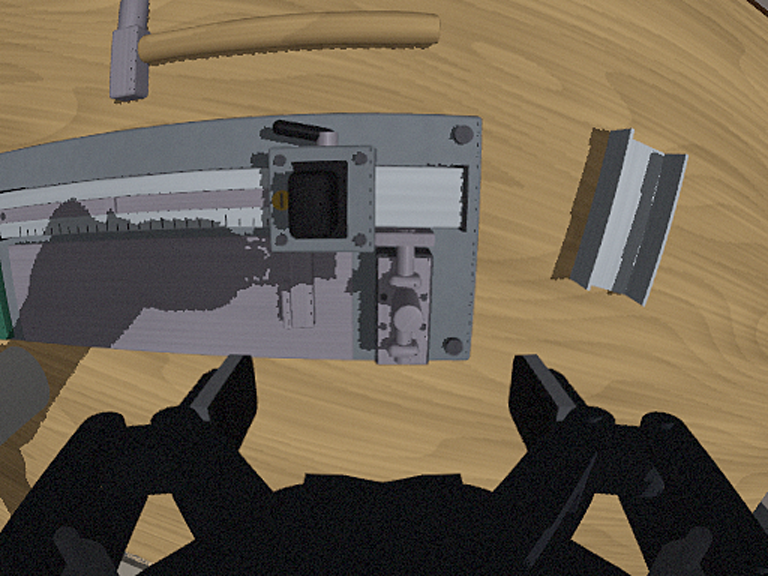

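```bash
python3 - <<'E'
from h import *
np.set_printoptions(precision=1,suppress=True)
s=dict(eef_pos=np.array([585.925,-203.459,199.575]),tool_rot=[-3.14,0,.274])
f=lambda u,v,z: onz('wrist',u/1.5,v/1.5,z,s)
a=f(481,117,12);b=f(470,360,12);print(a,b,np.linalg.norm(a-b))
ex=(a-b)[:2];yaw=np.arctan2(ex[1],ex[0]);print('yaw',yaw)
k=f(408,318,103);g=f(315,205,124);n=f(115,205,58)
print('knob',k,'grip',g,'notch',n)
for y in(yaw,.2706,.26):
  x=np.array([np.cos(y),np.sin(y)]);Y=np.array([-x[1],x[0]])
  print(y,'O from bed',a[:2]-60*x+210*Y,b[:2]+135*x+210*Y,'knob',k[:2]+66*x+152*Y,'grip',g[:2]+100*Y)
  O=k[:2]+66*x+152*Y; print('grip in st',(g[:2]-O)@x,(g[:2]-O)@Y,'notch',(n[:2]-O)@x,(n[:2]-O)@Y, 'sad',[((f(*p,80)[:2]-O)@x,(f(*p,80)[:2]-O)@Y) for p in[(270,147),(375,147),(374,249)]])
E
```

```text
[ 709.2 -244.1   12. ] [ 523.4 -295.8   12. ] 192.84425046428538
yaw 0.2714751062607644
knob [ 574.4 -221.6  103. ] grip [ 625.  -157.7  124. ] notch [582.8  -3.2  58. ]
0.2714751062607644 O from bed [595.1 -57.9] [597.2 -57.3] knob [597.2 -57.5] grip [598.2 -61.3]
grip in st -0.12629030647033637 -103.97636390979106 notch 0.63807517027251 56.174183689913946 sad [(np.float64(31.638548418964714), np.float64(-70.51700095390758)), (np.float64(30.10451494813456), np.float64(-132.75762400164186)), (np.float64(-30.52089144065575), np.float64(-132.24034921522673))]
0.2706 O from bed [595.2 -57.8] [597.4 -57.4] knob [597.4 -57.5] grip [598.3 -61.3]
grip in st -0.16834130911666603 -103.91873580988859 notch 0.4558751459650319 56.232419368226246 sad [(np.float64(31.567204759121562), np.float64(-70.431588060085)), (np.float64(30.087639027632218), np.float64(-132.67352971766815)), (np.float64(-30.538196817705355), np.float64(-132.20930879524101))]
0.26 O from bed [597.2 -56.6] [599.9 -58.1] knob [599.1 -57.7] grip [599.3 -61. ]
grip in st -0.6816915532820249 -103.22363447558166 notch -1.7550806209876613 56.92514006539554 sad [(np.float64(30.6971145097748), np.float64(-69.40197752735521)), (np.float64(29.877384125958354), np.float64(-131.65610556845485)), (np.float64(-30.749966441441597), np.float64(-131.83453255135308))]
```

Call:
move_arm(
  increments=[
    [-0.8, 0.7, 3.5, 0, 0, 0.1],
    [-1.6, 1.4, 7.5, 0, 0, 0.1],
    [-1.6, 1.4, 11, 0, 0, 0.1],
    [-1.6, 1.4, 13.1, 0, 0, 0.1],
    [-1.6, 1.4, 13.1, 0, 0, 0.1],
    [-1.6, 1.4, 13.1, 0, 0, 0.1],
  ],
)

```text
clock: 2.15
eef_pos: [572.5, -225.4, 69.7]
tool_rot: [3.141, 0.001, 0.266]
force: [0.6, -0.3, 1.2]
width: 85.4
```

Call:
move_arm(
  increments=[
    [0, 0, 0, 0, 0, 0],
    [0, 0, 0, 0, 0, 0],
    [0, 0, 0, 0, 0, 0],
    [0, 0, 0, 0, 0, 0],
    [0, 0, 0, 0, 0, 0],
    [0, 0, 0, 0, 0, 0],
    [0, 0, 0, 0, 0, 0],
    [0, 0, 0, 0, 0, 0],
    [0, 0, 0, 0, 0, 0],
    [0, 0, 0, 0, 0, 0],
  ],
  grip=-1,
)

```text
clock: 3.15
eef_pos: [573.2, -222.1, 70.1]
tool_rot: [-3.14, 0.0, 0.269]
force: [-2.4, 3.0, 7.3]
width: 16.5
```

Call:
move_arm(
  increments=[
    [-0.4, 0, 0, 0, 0, 0],
    [-0.8, 0, 0, 0, 0, 0],
    [-1.2, 0, 0, 0, 0, 0],
    [-1.6, 0, 0, 0, 0, 0],
    [-2, 0, 0, 0, 0, 0],
    [-2.4, 0, 0, 0, 0, 0],
    [-2.7, 0, 0, 0, 0, 0],
    [-2.9, 0, 0, 0, 0, 0],
    [-3.1, 0, 0, 0, 0, 0],
    [-3.1, 0, 0, 0, 0, 0],
    [-3.1, 0, 0, 0, 0, 0],
  ],
)

```text
clock: 4.25
eef_pos: [544.2, -230.0, 70.0]
tool_rot: [-3.14, -0.002, 0.269]
force: [0.5, 5.6, 6.3]
width: 16.3
```

```bash
python3 - <<'E'
from h import *
np.set_printoptions(precision=2,suppress=True)
s=ctrl.read_state(); im=snap('wrist','w2.png'); print(s['clock'],s['eef_pos'],s['tool_rot'],s['force'],s['width'])
E
```

```text
4.25 [ 544.19 -230.02   70.04] [-3.14 -0.    0.27] [0.47 5.62 6.27] 16.319456764510612
```

View pics/w2.png

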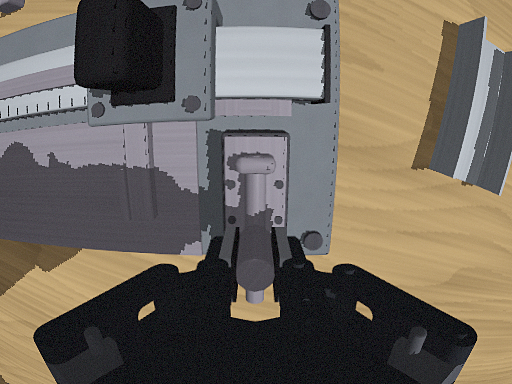

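Call:
move_arm(
  increments=[
    [-0.1, 0, 0, 0, 0, 0],
    [-0.2, 0, 0, 0, 0, 0],
    [-0.3, 0, 0, 0, 0, 0],
    [-0.3, 0, 0, 0, 0, 0],
    [-0.3, 0, 0, 0, 0, 0],
  ],
)

```text
clock: 4.8
eef_pos: [544.2, -230.0, 70.1]
tool_rot: [-3.141, -0.007, 0.27]
force: [6.3, 5.8, 2.3]
width: 16.5
```

Call:
move_arm(
  increments=[
    [0.2, 0, 0, 0, 0, 0],
    [0.2, 0, 0, 0, 0, 0],
    [0.2, 0, 0, 0, 0, 0],
    [0.2, 0, 0, 0, 0, 0],
    [0.2, 0, 0, 0, 0, 0],
    [0.2, 0, 0, 0, 0, 0],
    [0.2, 0, 0, 0, 0, 0],
    [0.2, 0, -2, 0, 0, 0],
    [0.2, 0, -5, 0, 0, 0],
    [0.2, 0, -9, 0, 0, 0],
    [0.2, 0, -9, 0, 0, 0],
    [0.2, 0, -9, 0, 0, 0],
  ],
  grip=1,
)

```text
clock: 6.0
eef_pos: [543.0, -232.3, 160.3]
tool_rot: [3.14, -0.002, 0.268]
force: [0.2, -0.1, -0.6]
width: 85.4
```

```bash
python3 - <<'E'
from h import *
np.set_printoptions(precision=2,suppress=True)
s=ctrl.read_state(); im=snap('wrist','w3.png'); print(s['clock'],s['eef_pos'],s['tool_rot'],s['force'],s['width'])
print(inc([624,-154.5,155],.271))
E
```

```text
6.0 [ 543.03 -232.33  160.34] [ 3.14 -0.    0.27] [ 0.19 -0.09 -0.62] 85.3507143487617
(array([ 9.95, -5.3 ,  0.42]), array([-0.01,  0.01, -0.16]))
```

View pics/w3.png

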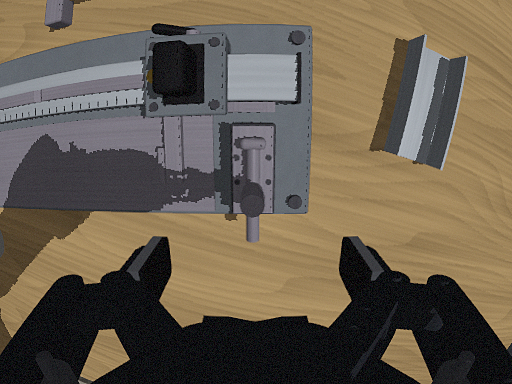

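Call:
move_arm(
  increments=[
    [3, -1.6, 0.2, 0, 0, 0],
    [6.5, -3.5, 0.4, 0, 0, 0],
    [9.9, -5.3, 0.4, 0, 0, -0.2],
    [9.9, -5.3, 0.4, 0, 0, -0.2],
    [9.9, -5.3, 3, 0, 0, -0.2],
    [9.9, -5.3, 5.5, 0, 0, -0.2],
    [9.9, -5.3, 7.1, 0, 0, -0.2],
    [9.9, -5.3, 7.1, 0, 0, -0.2],
    [9.9, -5.3, 7.1, 0, 0, -0.2],
  ],
)

```text
clock: 6.95
eef_pos: [623.7, -155.0, 88.0]
tool_rot: [-3.141, 0.001, 0.271]
force: [0.2, -0.8, 0.8]
width: 85.4
```

Call:
move_arm(
  increments=[
    [0, 0, 0, 0, 0, 0],
    [0, 0, 0, 0, 0, 0],
    [0, 0, 0, 0, 0, 0],
    [0, 0, 0, 0, 0, 0],
    [0, 0, 0, 0, 0, 0],
    [0, 0, 0, 0, 0, 0],
    [0, 0, 0, 0, 0, 0],
    [0, 0, 0, 0, 0, 0],
    [0, 0, 0, 0, 0, 0],
    [0, 0, 0, 0, 0, 0],
  ],
  grip=-1,
)

```text
clock: 7.95
eef_pos: [624.1, -154.7, 89.0]
tool_rot: [3.142, -0.001, 0.271]
force: [-1.3, 1.3, 6.5]
width: 21.5
```

```bash
python3 - <<'E'
from h import *
np.set_printoptions(precision=2,suppress=True)
s=ctrl.read_state(); im=snap('wrist','w4.png'); print(s['clock'],s['eef_pos'],s['tool_rot'],s['force'],s['width'])
E
```

```text
7.95 [ 624.14 -154.73   89.  ] [ 3.14 -0.    0.27] [-1.35  1.27  6.52] 21.48704102559264
```

View pics/w4.png

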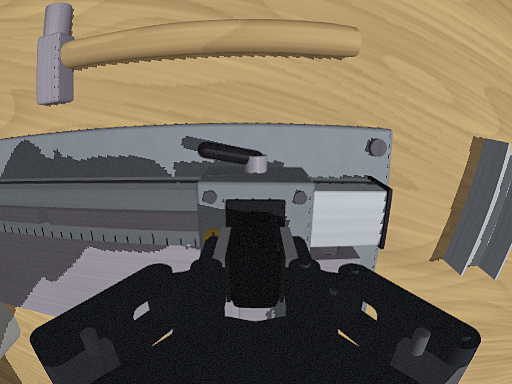

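Call:
move_arm(
  increments=[
    [0, -0.2, 0, 0, 0, 0],
    [0, -0.6, 0, 0, 0, 0],
    [0, -1, 0, 0, 0, 0],
    [0, -1.4, 0, 0, 0, 0],
    [0, -1.8, 0, 0, 0, 0],
    [0, -2.2, 0, 0, 0, 0],
    [0, -2.6, 0, 0, 0, 0],
    [0, -3, 0, 0, 0, 0],
    [0, -3.4, 0, 0, 0, 0],
    [0, -3.8, 0, 0, 0, 0],
    [0, -4.2, 0, 0, 0, 0],
    [0, -4.5, 0, 0, 0, 0],
    [0, -4.6, 0, 0, 0, 0],
    [0, -4.6, 0, 0, 0, 0],
  ],
)

```text
clock: 9.4
eef_pos: [612.2, -110.7, 89.0]
tool_rot: [3.141, -0.001, 0.271]
force: [0.2, -1.7, 6.8]
width: 21.4
```

Call:
move_arm(
  increments=[
    [0, -0.2, 0, 0, 0, 0],
    [0, -0.4, 0, 0, 0, 0],
    [0, -0.4, 0, 0, 0, 0],
  ],
)

```text
clock: 9.7
eef_pos: [611.1, -106.8, 89.0]
tool_rot: [3.141, -0.001, 0.271]
force: [-0.0, -0.8, 7.3]
width: 21.3
```

Call:
move_arm(
  increments=[
    [0, -0.2, 0, 0, 0, 0],
    [0, -0.4, 0, 0, 0, 0],
    [0, -0.4, 0, 0, 0, 0],
  ],
)

```text
clock: 10.0
eef_pos: [610.1, -102.9, 89.0]
tool_rot: [3.141, -0.002, 0.271]
force: [-0.0, -0.7, 6.0]
width: 21.2
```

Call:
move_arm(
  increments=[
    [0, -0.2, 0, 0, 0, 0],
    [0, -0.4, 0, 0, 0, 0],
    [0, -0.4, 0, 0, 0, 0],
  ],
)

```text
clock: 10.3
eef_pos: [609.1, -99.0, 89.0]
tool_rot: [3.141, -0.002, 0.271]
force: [1.1, -1.1, 7.2]
width: 21.2
```

Call:
move_arm(
  increments=[
    [0, -0.2, 0, 0, 0, 0],
    [0, -0.4, 0, 0, 0, 0],
    [0, -0.4, 0, 0, 0, 0],
  ],
)

```text
clock: 10.6
eef_pos: [608.0, -95.2, 89.0]
tool_rot: [3.141, -0.002, 0.271]
force: [1.0, -0.9, 7.3]
width: 21.6
```

Call:
move_arm(
  increments=[
    [0, -0.2, 0, 0, 0, 0],
    [0, -0.4, 0, 0, 0, 0],
    [0, -0.4, 0, 0, 0, 0],
  ],
)

```text
clock: 10.9
eef_pos: [607.0, -91.3, 89.0]
tool_rot: [3.141, -0.002, 0.271]
force: [0.8, -0.5, 5.8]
width: 21.3
```

Call:
move_arm(
  increments=[
    [0, -0.2, 0, 0, 0, 0],
    [0, -0.4, 0, 0, 0, 0],
    [0, -0.4, 0, 0, 0, 0],
  ],
)

```text
clock: 11.2
eef_pos: [605.9, -87.4, 89.0]
tool_rot: [3.141, -0.002, 0.271]
force: [0.8, -2.2, 5.6]
width: 21.2
```

Call:
move_arm(
  increments=[
    [0, -0.2, 0, 0, 0, 0],
    [0, -0.4, 0, 0, 0, 0],
    [0, -0.4, 0, 0, 0, 0],
  ],
)

```text
clock: 11.5
eef_pos: [604.9, -83.5, 89.0]
tool_rot: [3.141, -0.002, 0.271]
force: [1.0, -0.8, 6.3]
width: 21.2
```

Call:
move_arm(
  increments=[
    [0, -0.2, 0, 0, 0, 0],
    [0, -0.4, 0, 0, 0, 0],
    [0, -0.4, 0, 0, 0, 0],
  ],
)

```text
clock: 11.8
eef_pos: [603.8, -79.7, 89.0]
tool_rot: [3.141, -0.002, 0.271]
force: [1.8, -2.2, 6.4]
width: 21.3
```

Call:
move_arm(
  increments=[
    [0, -0.2, 0, 0, 0, 0],
    [0, -0.4, 0, 0, 0, 0],
    [0, -0.4, 0, 0, 0, 0],
  ],
)

```text
clock: 12.1
eef_pos: [602.8, -75.8, 89.0]
tool_rot: [3.141, -0.002, 0.271]
force: [-0.1, -1.5, 7.5]
width: 21.5
```

Call:
move_arm(
  increments=[
    [0, -0.2, 0, 0, 0, 0],
    [0, -0.4, 0, 0, 0, 0],
    [0, -0.4, 0, 0, 0, 0],
  ],
)

```text
clock: 12.4
eef_pos: [601.8, -71.9, 89.0]
tool_rot: [3.141, -0.002, 0.271]
force: [1.2, -1.7, 5.7]
width: 21.1
```

Call:
move_arm(
  increments=[
    [0, -0.2, 0, 0, 0, 0],
    [0, -0.4, 0, 0, 0, 0],
    [0, -0.4, 0, 0, 0, 0],
  ],
)

```text
clock: 12.7
eef_pos: [600.7, -68.1, 89.0]
tool_rot: [3.141, -0.002, 0.271]
force: [0.5, -0.5, 6.4]
width: 21.0
```

Call:
move_arm(
  increments=[
    [0, -0.2, 0, 0, 0, 0],
    [0, -0.4, 0, 0, 0, 0],
    [0, -0.4, 0, 0, 0, 0],
  ],
)

```text
clock: 13.0
eef_pos: [599.6, -64.1, 89.0]
tool_rot: [3.141, -0.002, 0.271]
force: [1.4, -2.0, 6.0]
width: 21.6
```

Call:
move_arm(
  increments=[
    [0, -0.2, 0, 0, 0, 0],
    [0, -0.4, 0, 0, 0, 0],
    [0, -0.4, 0, 0, 0, 0],
  ],
)

```text
clock: 13.3
eef_pos: [598.6, -60.3, 89.0]
tool_rot: [3.141, -0.002, 0.271]
force: [0.6, -1.2, 5.9]
width: 21.3
```

Call:
move_arm(
  increments=[
    [0, -0.2, 0, 0, 0, 0],
    [0, -0.4, 0, 0, 0, 0],
    [0, -0.4, 0, 0, 0, 0],
  ],
)

```text
clock: 13.6
eef_pos: [597.5, -56.4, 89.0]
tool_rot: [3.141, -0.002, 0.271]
force: [1.1, -1.5, 6.1]
width: 21.1
```

Call:
move_arm(
  increments=[
    [0, -0.2, 0, 0, 0, 0],
    [0, -0.4, 0, 0, 0, 0],
    [0, -0.4, 0, 0, 0, 0],
  ],
)

```text
clock: 13.9
eef_pos: [596.5, -52.5, 89.0]
tool_rot: [3.141, -0.002, 0.271]
force: [0.4, -1.5, 5.6]
width: 21.1
```

Call:
move_arm(
  increments=[
    [0, -0.2, 0, 0, 0, 0],
    [0, -0.4, 0, 0, 0, 0],
    [0, -0.4, 0, 0, 0, 0],
  ],
)

```text
clock: 14.2
eef_pos: [595.4, -48.6, 89.0]
tool_rot: [3.141, -0.002, 0.271]
force: [1.5, -2.0, 6.1]
width: 21.0
```

Call:
move_arm(
  increments=[
    [0, -0.2, 0, 0, 0, 0],
    [0, -0.4, 0, 0, 0, 0],
    [0, -0.4, 0, 0, 0, 0],
  ],
)

```text
clock: 14.5
eef_pos: [594.4, -44.7, 89.0]
tool_rot: [3.141, -0.002, 0.271]
force: [2.2, -0.4, 6.1]
width: 21.3
```

Call:
move_arm(
  increments=[
    [0, -0.2, 0, 0, 0, 0],
    [0, -0.4, 0, 0, 0, 0],
    [0, -0.4, 0, 0, 0, 0],
  ],
)

```text
clock: 14.8
eef_pos: [593.3, -40.9, 89.0]
tool_rot: [3.141, -0.002, 0.271]
force: [1.2, -0.8, 5.9]
width: 21.3
```

Call:
move_arm(
  increments=[
    [0, -0.2, 0, 0, 0, 0],
    [0, -0.3, 0, 0, 0, 0],
    [0, -0.3, 0, 0, 0, 0],
  ],
)

```text
clock: 15.1
eef_pos: [592.6, -38.1, 89.0]
tool_rot: [3.141, -0.002, 0.271]
force: [2.0, -0.9, 5.2]
width: 21.2
```

Call:
move_arm(
  increments=[
    [0, -0.2, 0, 0, 0, 0],
    [0, -0.3, 0, 0, 0, 0],
    [0, -0.3, 0, 0, 0, 0],
  ],
)

```text
clock: 15.4
eef_pos: [591.8, -35.2, 89.0]
tool_rot: [3.141, -0.002, 0.271]
force: [2.5, -0.6, 5.8]
width: 21.4
```

Call:
move_arm(
  increments=[
    [0, -0.2, 0, 0, 0, 0],
    [0, -0.3, 0, 0, 0, 0],
    [0, -0.3, 0, 0, 0, 0],
  ],
)

```text
clock: 15.7
eef_pos: [591.0, -32.2, 89.0]
tool_rot: [3.141, -0.003, 0.271]
force: [2.0, -1.6, 5.9]
width: 21.0
```

Call:
move_arm(
  increments=[
    [0, -0.2, 0, 0, 0, 0],
    [0, -0.3, 0, 0, 0, 0],
    [0, -0.3, 0, 0, 0, 0],
  ],
)

```text
clock: 16.0
eef_pos: [590.2, -29.3, 89.0]
tool_rot: [3.141, -0.003, 0.271]
force: [2.4, -1.5, 5.9]
width: 21.4
```

Call:
move_arm(
  increments=[
    [0, -0.2, 0, 0, 0, 0],
    [0, -0.3, 0, 0, 0, 0],
    [0, -0.3, 0, 0, 0, 0],
  ],
)

```text
clock: 16.3
eef_pos: [589.1, -25.2, 89.0]
tool_rot: [-3.141, -0.002, 0.272]
force: [0.9, 2.1, 7.3]
width: 21.1
```

Call:
move_arm(
  increments=[
    [0, -0.2, 0, 0, 0, 0],
    [0, -0.3, 0, 0, 0, 0],
    [0, -0.3, 0, 0, 0, 0],
  ],
)

```text
clock: 16.6
eef_pos: [587.9, -20.8, 89.0]
tool_rot: [-3.139, -0.002, 0.273]
force: [-0.2, 3.7, 7.5]
width: 21.2
```

Call:
move_arm(
  increments=[
    [0, -0.2, 0, 0, 0, 0],
    [0, -0.3, 0, 0, 0, 0],
    [0, -0.3, 0, 0, 0, 0],
  ],
)

```text
clock: 16.9
eef_pos: [587.9, -20.6, 89.0]
tool_rot: [3.141, -0.003, 0.271]
force: [1.6, -1.7, 5.5]
width: 21.3
```

Call:
move_arm(
  increments=[
    [0, -0.2, 0, 0, 0, 0],
    [0, -0.3, 0, 0, 0, 0],
    [0, -0.3, 0, 0, 0, 0],
  ],
)

```text
clock: 17.2
eef_pos: [587.8, -20.4, 89.0]
tool_rot: [3.138, -0.003, 0.27]
force: [4.4, -6.7, 4.6]
width: 21.6
```

Clear click: the pull turned forward, then the carriage stuck at y≈-20.6 while the command went on. I'm taking the surplus push off.

Call:
move_arm(
  increments=[
    [0, 0.15, 0, 0, 0, 0],
    [0, 0.3, 0, 0, 0, 0],
    [0, 0.3, 0, 0, 0, 0],
    [0, 0.3, 0, 0, 0, 0],
    [0, 0.3, 0, 0, 0, 0],
    [0, 0.3, 0, 0, 0, 0],
  ],
)

```text
clock: 17.8
eef_pos: [587.8, -20.5, 89.0]
tool_rot: [3.141, -0.003, 0.271]
force: [2.9, -2.1, 5.9]
width: 21.4
```

```bash
python3 - <<'E'
from h import *
np.set_printoptions(precision=2,suppress=True)
a=snap('wrist','w5.png'); b=snap('side','s5.png')[120:264,180:372]; s=ctrl.read_state(); print(s['clock'],s['eef_pos'],s['force'],s['width'],abs(s['qd']).max())
cv2.imwrite('pics/f.png',np.hstack([cv2.resize(x[:,:,::-1],(400,300)) for x in(a,b)]))
d=s['eef_pos'][:2]-np.array([624.14,-154.73]); print('travel',np.hypot(*d))
E
```

```text
17.9 [587.86 -20.58  88.98] [ 2.22 -1.18  6.51] 21.79119921344549 0.0019365247129389065
travel 138.96801615754273
```

View pics/f.png

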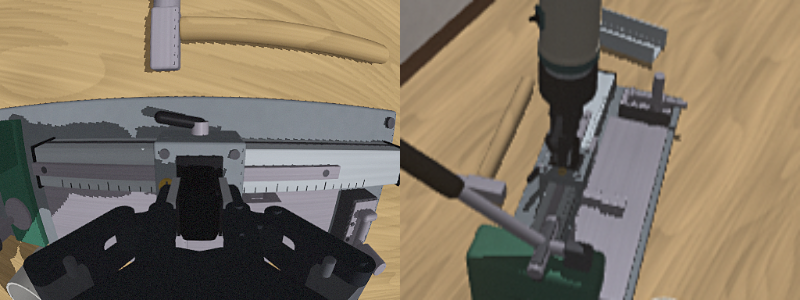

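The carriage is gripped and at rest, the bolt is still out and the other objects haven't moved, so I'm handing in.

```bash
python3 -c "
from h import *
print(ctrl.finish_job()); s=ctrl.read_state(); print(s['clock'],s['eef_pos'],s['force'],s['width'])"
```

```text
the job is handed in; nothing more can be done
None
the job is handed in; nothing more can be done
```

The stop carriage is in the notch and still gripped, and the job is handed in at about 18 s of the 51 s allowed. `finish_job` gives no verdict, so the results below come from my own checks.

- **Bolt:** I drew the knob back 30 mm until it met the end stop. A further 3 mm of command did not move it and only raised the force. The final picture shows the bolt still drawn back.
- **Carriage:** I took it by the black grip and slid it about 139 mm towards the punch. Resistance had been steady at about 1–2 N. The pull then turned forwards to about 4 N, and the carriage stopped at world y of about -20.6 mm. It stayed within 0.4 mm of there while I pushed up to about 7 N.
- **Final hold:** After taking off the surplus push, it was at rest with 1–2 N left along the rail. The opening was 21.8 mm on the 22 mm grip.
- **Surroundings:** I did not touch the hammer, channel or mug. The final views show the hammer and channel where they were; the mug was only partly in view.

**One mismatch:** a mark on the index strip, which I first took for the notch, lay at station y of about 56 mm. That would mean about 156 mm of travel with the ball under the grip's centre, outside the 55–145 mm given. I went by the felt click at 139 mm, which is inside that range.

I could not read the ball's depth directly. That it sits in the notch rests on the forces and the stopped motion.

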